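# Hang the glue-stick bin on the cleat rack

## Task

Hang the plywood glue-stick bin in the free middle place of the cleat rack: tilt it front-up, hook the slanted strip on its back over the cleat and fully down into the groove, then bring the front down until the roller catch snaps over the tongue and the bin hangs level, flush and centred. The cleat's exact height is not known, so feel for it; work gently, without dropping the bin or straining the rack, and leave the other things where they are.

Things in the scene. Friction and masses are not known exactly. Their poses are not given: they have to be found in the camera images.
- bin: Loose open plywood bin (0.29-0.47 kg) with glue sticks and markers, standing on the table: 80 mm deep (x), 120 mm wide (y), rims 70 (front), 85 (sides), 100 mm (back) high. Origin: centre of the underside; +x to its back, +z up. Across its back an 8 mm thick wooden strip slants down and out at 45 degrees; its lower face runs from (x 40, z 88) to (x 58, z 70) mm, its end reaches x 64 mm.
- strip (a point): middle of the blunt free end (nose) of the bin's rear strip, at (61, 0, 73) mm in the bin's frame; axes as the bin's. The nose is hooked over the cleat's edge into the groove behind it; with the bin tilted front-up by 0.4 rad this point may be 4 to 14 mm off the panel to get in
- handle (a point): point at (0, 0, 125) mm in the bin's frame on its upright divider, whose top is the handle: 12 mm thick (y), 68 mm long (x -34 to 34 mm), top edge at z 140 mm; can be pinched from above at any tilt of the tool, up to 30 mm deep
- tongue_bead (a point): round bead (radius 5 mm, 36 mm long along y) ending the steel tongue low on the bin's back, at (57, 0, 10) mm in the bin's frame; it goes under the catch roller and stops on a rubber bumper
- rack: Plywood rack 400 mm wide, 238 mm high, clamped to the table. Origin: on the table, middle of its panel's front face; +x into the panel; a bin hangs on the -x side, axes parallel. Holders fill the outer 80 mm at each end, to 75 mm out. The cleat between (236 mm, 22 mm out) is set in slots by hand: it and its catch sit up to 30 mm above the lowest setting. All loads on the rack together: 75 N at most.
- seat (a point): fixed point at (-3, 0, 138) mm in the rack's frame, its axes: where strip lies with the bin home if the cleat is at its lowest setting (really 0 to 30 mm higher, not measured). The cleat's edge is 17.8 mm off the panel, 9 mm above the home point; its top slopes from there at 45 degrees down to the panel: a V groove, in which 10 N down on the nose load the rack with 25 N
- catch (a joint): lift (m) of a sprung roller (radius 7 mm) under the cleat, mid-rack, axis 14 mm off the panel, 9.5 mm above the bead's home; 0 at rest, max 0.008, spring 9.5 N. A level bin strikes it on the way down; tilted 0.35 rad or more the bead passes in front. Strip fully down in the groove, a bin let go rests on it at 0.27 rad; 10 to 20 N down near the divider's front end snaps it past (lift 3 mm, then 0)
- gun_blue: blue glue gun lying flat, about 180 x 120 x 36 mm, origin under its barrel; bystander, leave alone
- gun_yellow: yellow glue gun, the same; bystander, leave alone
- tub: grey open plastic tub 95 x 150 x 75 mm, origin centre of its underside; bystander, leave alone
- water: clear bottle with blue cap, 64 mm across, 210 mm high, origin centre of its underside; bystander, leave alone
- tube: standing cardboard tube 44 mm across, 100 mm high, origin centre of its underside; bystander, leave alone
- tape: orange roll of tape lying flat, 90 mm across, 24 mm high, origin centre of its underside; bystander, leave alone
- paint_jar: red paint jar with white lid, 60 mm across, 70 mm high, origin centre of its underside; bystander, leave alone

How it is judged:
By the outcome, as a careful person would: the job done as asked, in the order asked, and still so for the second after the job is handed in, with the robot touching nothing.
It also fails if it takes over 54 s, if anything falls off the work surface, if the arm or the gripper's body presses on something with over 40 N, if the wrist force passes 120 N, or if a joint passes its speed limit or range.

## Robot

A 6-joint arm with a two-finger parallel gripper is mounted at the origin on the work surface. World frame = base frame: x ahead of the robot, y to its left, z up, the work surface at z = 0. Lengths are in m, angles in rad, forces in N, time in s.
With the tool pointing down it reaches from about 0.35 to 0.975 m from the base axis. Payload 4.9 kg.
Tool frame: the origin (TCP) lies at the very end of the fingers, on their centre line; the grasp point (between the pads) lies behind it (manip.pinch_z is the y of the grasp point in the tool frame, in m); y points along the fingers, x is the direction in which the jaws open and shut, and the axes are right-handed (so a half turn about y gives the same grasp; the last joint's range is limited). The gripper opens to 85 mm and grips with 20 to 120 N. Pads are 22 mm wide; open, the fingers measure 114 mm over their backs; the gripper's body (76 mm by 85 mm) begins 54 mm behind the grasp point. The pads swing forward as they close: fully open they stand 13 mm farther back than shut.
Start: joints at [-1.277, 0.053, 1.613, -0, 1.476, -0.119], TCP at [0.251, -0.572, 0.231] pointing down, gripper open.
Joint ranges: [-3.01, 3.01], [-1.01, 2.22], [0.06, 2.58], [-1.02, 4.17], [0.09, 2.62], [-3.14, 3.14]. Speed limits (rad/s): [2.57, 2.57, 3.14, 3.14, 3.14, 3.14].

## Interface

Orientations are given as a unit quaternion [w, x, y, z].
In Python, from plant import manip gives the robot as it stands.
- The arm moves only by the tool drive_tool, never from a script. Its argument "motion" is a list of rows, each a list of 3 entries, a list of its own where there are three numbers: the shift along the tool's x, y, z in units of 25 mm (1.0 is 25 mm), then the turn, a rotation vector about the tool's x, y, z in units of 5 degrees (1.0 is 5 degrees), then the closure, from -1 (fully open) to 1 (shut). A call has 1 to 12 rows; each row shifts and turns the commanded pose from where the row before left it, along the tool's axes as they then stand; what a row does not reach is not made up. A row lasts 1/10 s, in which the tool goes at most 50 mm and 8.59 degrees, less where a joint would pass 70% of its speed; a pose out of reach is approached as far as the arm can. A call is refused whole if a number of a shift passes 1 or a number of a turn 1, either way. A call with a gripper value outside its range is refused whole. The fingers move at their own pace and stop on an object; the grip force is fixed at half the most. Time passes only in rows, so rows that do not move let the fingers close. It gives the time, the measured TCP pose, the force and the opening at its end, in the units of the state.
- manip.state(): the state, without advancing time (a new reading comes with each control period).
- manip.grab_frame(name): name is "scene" or "top" or "wrist"; returns a dict with "img" (480x640x3 uint8, blue, green, red), "range_z" (480x640 float32, m along the optical axis (not along the pixel's ray), 0 where there is no reading), "camera_matrix" (3x3 intrinsics, pixels), "k1" (the pictures are not rectified: a ray, as slopes to the right and down, at radius r is drawn at 1 + k1 r^2 times it, then the intrinsics apply), "world_from_camera" (4x4, takes a point from camera to world coordinates); the wrist camera has in their place "T_tool_cam" (4x4, takes a point from camera to tool coordinates, whose origin is the TCP and whose axes are the tool frame's). Camera axes: x right, y down, z forward; pixel columns grow to the right and rows downward; lengths in m; the calibration is good to about 2 mm. A picture is of the moment at which its call begins: read the wrist's pose just before it.
- manip.job_done(): hands the job in, once; it reports no verdict.
The state is a dict: "time": time; "joint_pos": joint angles; "joint_vel": joint speeds; "joint_efforts": joint torques, N m; "tool_pos": TCP position; "tool_rot": TCP orientation; "contact_force": force on the tool from outside, world axes, zero at the start; "ft_torque": the same for the moment, N m; "gripper_width": opening from 0.0 (shut) to 1.0 (fully open).
Only numpy, scipy, OpenCV 4.12 (cv2) and the standard library are available. Lean on these libraries where they do the work, as an engineer would, in place of code of your own. Each camera call takes 0.05 s, during which the arm holds its last target. There are 200 camera calls.

## Working session

There is one attempt and no reset: what is moved stays moved. The work goes in short steps, Python scripts to look and compute and a tool call to move; the robot and the scene stay as the last step left them, time stands still between calls to the robot, and variables do not carry over. Pictures are saved under pics/ and viewed, about 8 in all and at most 12, crops included, and the job is handed in when it is done.

Besides the shell and the picture viewer there is one more tool, called after "Request:" as name([rows], argument=value, ...), one row to a line, values as JSON. drive_tool: Moves the arm, as the interface text tells. Its arguments: {"type":"object","properties":{"motion":{"type":"array","items":{"type":"array"}}},"required":["motion"]}

```bash
mkdir -p pics; ls; cat > h.py <<'E'
import numpy as np, cv2
from scipy.spatial.transform import Rotation as R
from plant import manip
def shot(n):
    s=manip.state(); f=manip.grab_frame(n)
    if n=="wrist":
        T=np.eye(4);q=s["tool_rot"];T[:3,:3]=R.from_quat([q[1],q[2],q[3],q[0]]).as_matrix();T[:3,3]=s["tool_pos"]
        f["world_from_camera"]=T@f["T_tool_cam"]
    return f
def cloud(f):
    h,w=f["range_z"].shape; K=f["camera_matrix"]; u,v=np.meshgrid(np.arange(w),np.arange(h))
    p=cv2.undistortPoints(np.stack([u,v],-1).reshape(-1,1,2).astype(np.float64),K,np.array([f["k1"],0,0,0.])).reshape(h,w,2)
    z=f["range_z"]; c=np.dstack([p[...,0]*z,p[...,1]*z,z]); T=f["world_from_camera"]
    P=c@T[:3,:3].T+T[:3,3]; P[z==0]=np.nan
    return P
E
python3 - <<'E'
from h import *
s=manip.state(); print(s, manip.pinch_z)
for n in("scene","top"):
    f=shot(n); cv2.imwrite(f"pics/{n}0.png",f["img"]); np.save(f"pics/{n}0.npy",cloud(f)); print(n,f["world_from_camera"].round(3).tolist(),f["camera_matrix"].round(1).tolist(),f["k1"])
E
```

```text
pics
{'time': 0.0, 'joint_pos': array([-1.27700568e+00,  5.33806010e-02,  1.61429851e+00,  1.14300978e-05,
        1.47601639e+00, -1.18992928e-01]), 'joint_vel': array([-1.33059133e-04, -8.88549605e-05, -2.19603988e-04, -2.59729003e-04,
       -5.14752421e-04,  1.59487867e-05]), 'joint_efforts': array([-1.05386684e-03, -3.93682015e+01, -3.70175743e+01, -2.13265030e-04,
        7.13513742e-03, -1.20987960e-05]), 'tool_pos': array([ 0.25054922, -0.57189492,  0.23004562]), 'tool_rot': array([ 0.59233352, -0.59137172,  0.38749067, -0.38635666]), 'contact_force': array([-0.64171468, -0.16738838, -0.31600067]), 'ft_torque': array([-0.03577485, -0.01222241, -0.0446037 ]), 'gripper_width': 1.0001694814349076} -0.0187
scene [[-0.241, 0.809, -0.537, 1.287], [0.971, 0.204, -0.127, 0.028], [0.007, -0.552, -0.834, 1.217], [0.0, 0.0, 0.0, 1.0]] [[498.0, 0.0, 322.8], [0.0, 498.0, 234.9], [0.0, 0.0, 1.0]] -0.03873681903348084
top [[0.013, -0.987, 0.158, 0.344], [-1.0, -0.014, -0.0, -0.149], [0.002, -0.158, -0.987, 1.459], [0.0, 0.0, 0.0, 1.0]] [[584.9, 0.0, 312.3], [0.0, 584.9, 232.0], [0.0, 0.0, 1.0]] -0.008722491696536692
```

View pics/scene0.png

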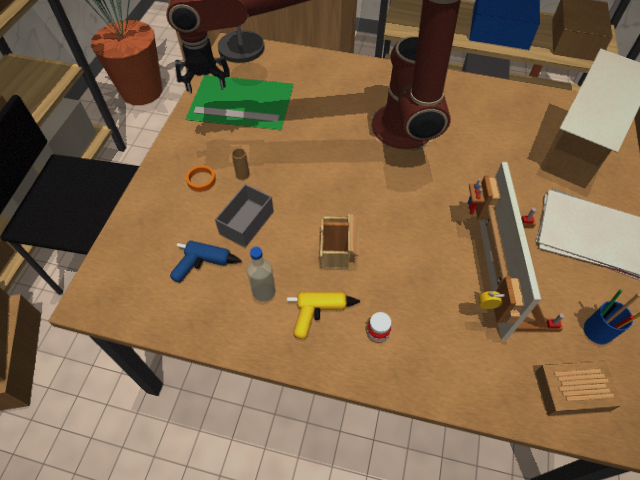

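View pics/top0.png

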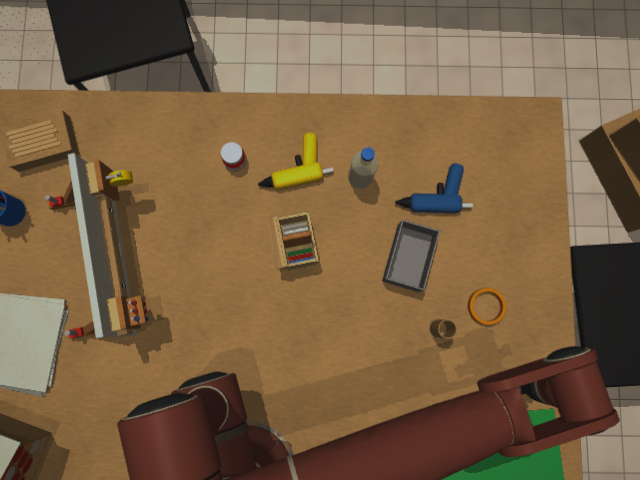

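The top view shows the bin at about px (296,240), its back towards the rack on the left (panel top edge from (75,157) to (103,335), front facing image right, world -y). The holders are at (98,178) and (122,312). Bystanders stand clear between the arm and the bin.

```bash
python3 - <<'E'
from h import *
P=np.load("pics/top0.npy"); im=cv2.imread("pics/top0.png")
def rect(m,name):
    q=P[m]; q=q[~np.isnan(q[:,0])]
    (c,s,a)=cv2.minAreaRect((q[:,:2]*1000).astype(np.float32)); print(name,len(q),np.round(c,1),np.round(s,1),round(a,2),"z",np.percentile(q[:,2],[2,50,98]).round(4))
roi=np.zeros(P.shape[:2],bool); roi[195:285,255:335]=1
Z=P[...,2]
for lo,hi in((.02,.2),(.06,.08),(.078,.092),(.093,.106),(.12,.15)): rect(roi&(Z>lo)&(Z<hi),f"bin {lo}")
r2=np.zeros_like(roi); r2[145:345,60:170]=1
rect(r2&(Z>.229)&(Z<.25),"panel top")
q=P[r2&(Z>.225)&(Z<.25)]
# front edge line, x in world->y min edge
d=np.polyfit(q[:,0],q[:,1],1);print(d,q.min(0),q.max(0))
rect(r2&(Z>.14)&(Z<.2),"cleat?")
a=cv2.resize(im[190:290,245:345],(500,500),interpolation=cv2.INTER_CUBIC)
b=cv2.resize(im[145:345,50:170],(300,500),interpolation=cv2.INTER_CUBIC)
cv2.imwrite("pics/c1.png",np.hstack([a,b]))
# height profile: rows across the panel
for v in(215,245,270):
  print(v,[(u,*P[v,u].round(3)) for u in range(75,140,3)])
for v in(225,240,255): print(v,[(u,*P[v,u].round(3)) for u in range(268,326,4)])
E
```

```text
bin 0.02 1521 [ 543.6 -101.6] [120.7 103.9] 11.87 z [0.0223 0.0845 0.1411]
bin 0.06 340 [ 543.6 -101.5] [120.2 104. ] 11.81 z [0.0606 0.0722 0.0796]
bin 0.078 445 [542.9 -98.2] [120.7  97.1] 11.9 z [0.0783 0.0846 0.0913]
bin 0.093 312 [534.1 -79.7] [99.8 94.1] 59.94 z [0.0935 0.0985 0.1054]
bin 0.12 178 [ 546.3 -113.4] [12.5 67.8] 12.36 z [0.1223 0.1386 0.1446]
panel top 1590 [509.8 330.8] [398.6  19.2] 13.02 z [0.2299 0.2374 0.2421]
[0.23090038 0.21170968] [0.31461238 0.27836877 0.22500225] [0.70603305 0.3821402  0.24442984]
cleat? 4033 [515.8 305.6] [399.5 140.6] 12.83 z [0.1412 0.1698 0.1983]
215 [(75, np.float64(0.612), np.float64(0.452), np.float64(0.005)), (78, np.float64(0.569), np.float64(0.348), np.float64(0.239)), (81, np.float64(0.569), np.float64(0.341), np.float64(0.241)), (84, np.float64(0.57), np.float64(0.337), np.float64(0.235)), (87, np.float64(0.573), np.float64(0.337), np.float64(0.219)), (90, np.float64(0.577), np.float64(0.339), np.float64(0.198)), (93, np.float64(0.58), np.float64(0.338), np.float64(0.183)), (96, np.float64(0.585), np.float64(0.341), np.float64
[... 5937 characters left out ...]
.float64(0.506), np.float64(-0.084), np.float64(0.102)), (288, np.float64(0.517), np.float64(-0.09), np.float64(0.015)), (292, np.float64(0.517), np.float64(-0.1), np.float64(0.016)), (296, np.float64(0.518), np.float64(-0.109), np.float64(0.001)), (300, np.float64(0.517), np.float64(-0.12), np.float64(0.011)), (304, np.float64(0.517), np.float64(-0.13), np.float64(0.018)), (308, np.float64(0.517), np.float64(-0.139), np.float64(0.015)), (312, np.float64(0.517), np.float64(-0.149), np.float64(0.017)), (316, np.float64(0.511), np.float64(-0.159), np.float64(0.068)), (320, np.float64(0.52), np.float64(-0.169), np.float64(-0.002)), (324, np.float64(0.52), np.float64(-0.18), np.float64(-0.006))]
```

View pics/c1.png

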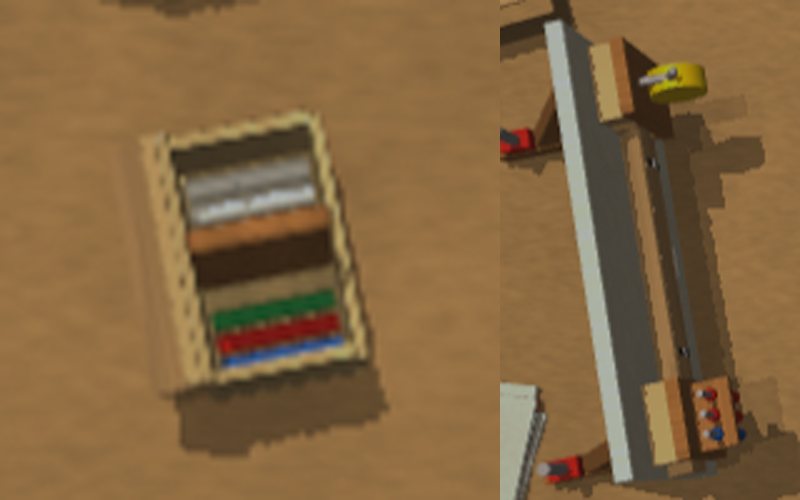

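The crop confirms the divider (handle) runs towards the rack and the back strip points at the rack. Bin origin ≈ (0.546, -0.113), yaw 101.9-102.4°. Rack yaw ≈ 103.0°, with its front face at about 0.200 m along its normal. The sizes match the given ones (120 x 104, 400 wide, z 0.238).

```bash
cat >> h.py <<'E'
np.set_printoptions(precision=3,suppress=True)
def Rq(q): return R.from_quat([q[1],q[2],q[3],q[0]])
def pose(): s=manip.state(); return np.array(s["tool_pos"]),Rq(s["tool_rot"])
RY=np.radians(13.0); NX=np.array([-np.sin(RY),np.cos(RY),0]); NY=np.array([-np.cos(RY),-np.sin(RY),0])  # rack x,y axes in world
def tool_R(yaw,lean,sgn):
    # bin yaw (bin x axis direction), lean of gripper's up direction towards +x of bin; sgn: tool x = sgn*bin y
    b=R.from_euler("z",yaw)*R.from_euler("y",lean)
    M=b.as_matrix(); x=sgn*M[:,1]; y=-M[:,2]; return R.from_matrix(np.c_[x,y,np.cross(x,y)])
def delta(tp,tr,p=None,r=None):
    if p is None: p,r=pose()
    print("shift units",r.inv().apply(tp-p)/.025,"turn units",(r.inv()*tr).as_rotvec(degrees=True)/5)
E
python3 - <<'E'
from h import *
p,r=pose(); print(p,r.as_matrix())
for s in(1,-1):
    tr=tool_R(np.radians(102.1),-0.25,s); print(s); delta(np.array([.546,-.113,.22]),tr)
    delta(np.array([.546,-.113,.22]),tr,p,tr)
P=np.load("pics/top0.npy"); X=P@NX; Yr=P@NY
yc=np.array([.5098,.3308,0])@NY; print("rack centre y",yc)
# panel front face & cleat stats
m=(abs(Yr-yc)<.1)&(abs(X-.2)<.006)&(P[...,2]>.17)&(P[...,2]<.225); print("face",np.median(X[m]),X[m].std(),m.sum()); f=np.median(X[m])
for a in range(10,26,2):
    m=(abs(Yr-yc)<.11)&(f-X>a/1e3)&(f-X<(a+2)/1e3)&(P[...,2]>.12)&(P[...,2]<.2); print(a,m.sum(),np.percentile(P[...,2][m],[10,50,90]))
E
```

```text
[ 0.251 -0.572  0.23 ] [[ 0.401 -0.     0.916]
 [-0.916  0.002  0.401]
 [-0.002 -1.     0.   ]]
1
shift units [-12.074   0.434  18.189] turn units [-2.055 20.194  2.52 ]
shift units [-15.402   4.223 -14.891] turn units [0. 0. 0.]
-1
shift units [-12.074   0.434  18.189] turn units [  2.385 -15.603   1.945]
shift units [15.402  4.223 14.891] turn units [0. 0. 0.]
rack centre y -0.5711476678044635
face 0.20036328241031512 0.0008556308379663417 779
10 51 [0.143 0.145 0.148]
12 53 [0.144 0.147 0.149]
14 61 [0.147 0.149 0.152]
16 69 [0.147 0.151 0.153]
18 120 [0.139 0.15  0.154]
20 261 [0.124 0.14  0.151]
22 185 [0.123 0.134 0.15 ]
24 9 [0.122 0.137 0.147]
```

Request:
drive_tool([
  [[-0.64,0,0.96],[0,0,0],-1],
  [[-0.64,0,0.96],[0,0,0],-1],
  [[-0.64,0,0.96],[0,0,0],-1],
  [[-0.64,0,0.96],[0,0,0],-1],
  [[-0.64,0,0.96],[0,0,0],-1],
  [[-0.64,0,0.96],[0,0,0],-1],
  [[-0.64,0,0.96],[0,0,0],-1],
  [[-0.64,0,0.96],[0,0,0],-1],
  [[-0.64,0,0.96],[0,0,0],-1],
  [[-0.64,0,0.96],[0,0,0],-1],
  [[-0.64,0,0.96],[0,0,0],-1],
  [[-0.64,0,0.96],[0,0,0],-1],
])

```text
time: 1.3
tool_pos: [0.4378, -0.2798, 0.2308]
tool_rot: [0.592, -0.592, 0.387, -0.387]
contact_force: [-0.9, 0.1, 0.3]
gripper_width: 1.0
```

Request:
drive_tool([
  [[-0.62,0,0.96],[0,0,0],-1],
  [[-0.62,0,0.96],[0,0,0],-1],
  [[-0.62,0,0.96],[0,0,0],-1],
  [[-0.62,0,0.96],[0,0,0],-1],
  [[-0.62,0,0.96],[0,0,0],-1],
  [[-0.62,0,0.96],[0,0,0],-1],
  [[-0.62,0,0.96],[0,0,0],-1],
  [[0,0,0],[0.15,-1,0.12],-1],
  [[0,0,0],[0.15,-1,0.12],-1],
  [[0,0,0],[0.15,-1,0.12],-1],
  [[0,0,0],[0.15,-1,0.12],-1],
  [[0,0,0],[0.15,-1,0.12],-1],
])

```text
time: 2.5
tool_pos: [0.5475, -0.1141, 0.2306]
tool_rot: [0.691, -0.632, 0.251, -0.245]
contact_force: [-0.0, 0.3, -0.8]
gripper_width: 0.996
```

Request:
drive_tool([
  [[0,0,0],[0.15,-1,0.12],-1],
  [[0,0,0],[0.15,-1,0.12],-1],
  [[0,0,0],[0.15,-1,0.12],-1],
  [[0,0,0],[0.15,-1,0.12],-1],
  [[0,0,0],[0.15,-1,0.12],-1],
  [[0,0,0],[0.15,-1,0.12],-1],
  [[0,0,0],[0.15,-1,0.12],-1],
  [[0,0,0],[0.15,-1,0.12],-1],
  [[0,0,0],[0.15,-1,0.12],-1],
  [[0,0,0],[0.15,-1,0.12],-1],
  [[0,0,0],[0,0,0],-1],
])

```text
time: 3.6
tool_pos: [0.5477, -0.1144, 0.2305]
tool_rot: [0.782, -0.618, -0.047, 0.063]
contact_force: [-0.5, -0.7, -0.3]
gripper_width: 1.0
```

```bash
python3 - <<'E'
from h import *
f=shot("wrist"); cv2.imwrite("pics/w1.png",f["img"]); P=cloud(f); np.save("pics/w1.npy",P)
p,r=pose(); s=manip.state(); print(s["time"],p,s["joint_pos"],s["contact_force"])
Z=P[...,2]
near=(np.hypot(P[...,0]-.546,P[...,1]+.113)<.1)
m=near&(Z>.125)&(Z<.15); q=P[m]; (c,sz,a)=cv2.minAreaRect((q[:,:2]*1000).astype(np.float32)); print(len(q),c,sz,a,np.median(q[:,2]))
m=near&(Z>.03)&(Z<.2); q=P[m]; (c,sz,a)=cv2.minAreaRect((q[:,:2]*1000).astype(np.float32)); print(len(q),c,sz,a,np.median(q[:,2]))
tr=tool_R(np.radians(102.1),-0.25,-1); delta(np.array([.546,-.113,.22]),tr)
E
```

```text
3.65 [ 0.548 -0.114  0.231] [-0.435 -0.032  1.712  0.191  1.597 -0.598] [ 0.453 -0.009 -0.442]
1449 (547.4549560546875, -112.11956024169922) (12.04233455657959, 67.2059326171875) 12.132024765014648 0.13779845206761987
9631 (545.0053100585938, -100.82426452636719) (120.7848129272461, 104.47196197509766) 12.231101989746094 0.08387600845077325
shift units [-0.056  0.43  -0.038] turn units [ 0.18  -0.629  0.095]
```

View pics/w1.png

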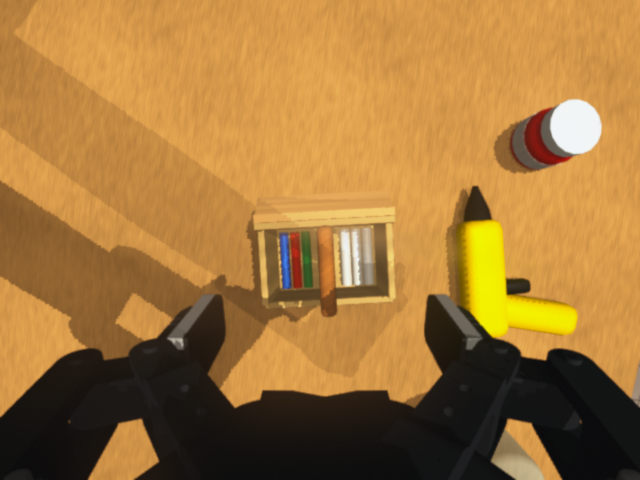

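The wrist picture shows the divider at px (326,270), centred between the open fingers. Nothing is in the fingers' way: the yellow gun at (480,270) is only 36 mm high.

```bash
python3 - <<'E'
from h import *
p,r=pose(); tr=tool_R(np.radians(102.2),-0.25,-1); t=np.array([.5462,-.1077,.113])
delta(t,tr); delta(t,tr,p,tr)
E
```

```text
shift units [ 0.007  4.642 -0.828] turn units [ 0.18  -0.649  0.099]
shift units [-0.002  4.628 -0.901] turn units [0. 0. 0.]
```

Request:
drive_tool([
  [[0,0,0],[0.18,-0.65,0.1],-1],
  [[0,0.63,-0.9],[0,0,0],-1],
  [[0,1,0],[0,0,0],-1],
  [[0,1,0],[0,0,0],-1],
  [[0,1,0],[0,0,0],-1],
  [[0,0.5,0],[0,0,0],-1],
  [[0,0.5,0],[0,0,0],-1],
  [[0,0,0],[0,0,0],-1],
  [[0,0,0],[0,0,0],-1],
])

```text
time: 4.55
tool_pos: [0.5471, -0.1079, 0.1144]
tool_rot: [0.785, -0.61, -0.067, 0.084]
contact_force: [0.5, -0.3, 1.0]
gripper_width: 1.0
```

Request:
drive_tool([
  [[0,0,0],[0,0,0],1],
  [[0,0,0],[0,0,0],1],
  [[0,0,0],[0,0,0],1],
  [[0,0,0],[0,0,0],1],
  [[0,0,0],[0,0,0],1],
  [[0,0,0],[0,0,0],1],
  [[0,0,0],[0,0,0],1],
  [[0,0,0],[0,0,0],1],
  [[0,0,0],[0,0,0],1],
  [[0,0,0],[0,0,0],1],
])

```text
time: 5.55
tool_pos: [0.5469, -0.1077, 0.1138]
tool_rot: [0.785, -0.61, -0.067, 0.084]
contact_force: [2.0, 1.1, 0.4]
gripper_width: 0.127
```

```bash
python3 - <<'E'
from h import *
p,r=pose(); tr=tool_R(np.radians(102.2),-0.25,-1); t=np.array([.5462,-.1077,.113])
delta(t,tr); s=manip.state(); print(p,s["contact_force"],s["ft_torque"],s["gripper_width"],s["joint_pos"])
E
```

```text
shift units [-0.027  0.033 -0.003] turn units [0.009 0.027 0.016]
[ 0.547 -0.108  0.114] [2.019 1.111 0.433] [-0.071 -0.37  -0.075] 0.12659322824156405 [-0.429  0.075  1.808  0.202  1.412 -0.692]
```

The grip holds at about 11 mm on the 12 mm divider. Next I lift the bin straight up and record the tool-to-bin transform.

```bash
cat >> h.py <<'E'
NZ=np.array([0,0,1.]); FACE=.2004; YC=-.5711
# bin in tool frame, fixed at the grasp
_tr0=Rq([0.785,-0.61,-0.067,0.084]); _tp0=np.array([.5469,-.1077,.1138])
RB=_tr0.inv()*R.from_euler("z",np.radians(102.2)); OB=_tr0.inv().apply(np.array([.5470,-.1122,0])-_tp0); OB[0]=0
NOSE=np.array([.061,0,.073])
def rackpt(w): return np.array([w@NX-FACE,w@NY-YC,w[2]])
def binpose(p=None,r=None):
    if p is None: p,r=pose()
    b=r*RB; o=p+r.apply(OB); e=(R.from_euler("z",RY+np.pi/2).inv()*b).as_euler("ZYX")
    return o,b,e  # e: yaw err, tilt, roll
def target(nx,ny,nz,tilt):
    b=R.from_euler("z",RY+np.pi/2)*R.from_euler("y",tilt); o=FACE*NX+YC*NY+nx*NX+ny*NY+nz*NZ-b.apply(NOSE)
    tr=b*RB.inv(); return o-tr.apply(OB),tr
def rep():
    s=manip.state(); o,b,e=binpose(); print("t",s["time"],"nose rack mm",rackpt(o+b.apply(NOSE))*1e3,"yaw,tilt,roll",e,"F",s["contact_force"],"Frack x,y",s["contact_force"]@NX,s["contact_force"]@NY,"w",s["gripper_width"],"j",s["joint_pos"])
E
python3 - <<'E'
from h import *
rep(); p,r=pose(); print(r.inv().apply(NZ))
E
```

```text
t 5.55 nose rack mm [-371.782   61.351   73.02 ] yaw,tilt,roll [-0.014  0.     0.001] F [2.019 1.111 0.433] Frack x,y 0.6283686670442173 -2.217360610921514 w 0.12659322824156405 j [-0.429  0.075  1.808  0.202  1.412 -0.692]
[ 0.002 -0.969  0.247]
```

Request:
drive_tool([
  [[0,-0.3,0.08],[0,0,0],1],
  [[0,-0.5,0.13],[0,0,0],1],
  [[0,-0.78,0.2],[0,0,0],1],
  [[0,-0.97,0.25],[0,0,0],1],
  [[0,-0.97,0.25],[0,0,0],1],
  [[0,-0.97,0.25],[0,0,0],1],
  [[0,-0.97,0.25],[0,0,0],1],
  [[0,-0.97,0.25],[0,0,0],1],
  [[0,-0.5,0.13],[0,0,0],1],
  [[0,0,0],[0,0,0],1],
  [[0,0,0],[0,0,0],1],
])

```text
time: 6.65
tool_pos: [0.5458, -0.107, 0.2916]
tool_rot: [0.785, -0.61, -0.066, 0.085]
contact_force: [-0.2, 0.5, -4.1]
gripper_width: 0.126
```

```bash
python3 - <<'E'
from h import *
rep(); p,r=pose()
tp,tr=target(-.09,0,.19,.4); delta(tp,tr); delta(tp,tr,p,tr)
f=shot("scene"); cv2.imwrite("pics/s2.png",f["img"][120:360,200:600]); 
# pose of bin from scene cloud
P=cloud(f); np.save("pics/s2.npy",P)
o,b,e=binpose(); B=(P-o)@b.as_matrix()
m=(abs(B[...,0])<.1)&(abs(B[...,1])<.08)&(B[...,2]>-.01)&(B[...,2]<.15)
for k,lo,hi in((0,-.038,-.03),):
    m2=m&(B[...,2]>.125)&(B[...,2]<.15); print("handle",m2.sum(),[np.percentile(B[...,i][m2],[2,50,98]) for i in range(3)])
    m3=m&(B[...,2]>-.01)&(B[...,2]<.11); print("body",m3.sum(),[np.percentile(B[...,i][m3],[1,50,99]) for i in range(3)])
E
```

```text
t 6.65 nose rack mm [-370.869   62.343  250.875] yaw,tilt,roll [-0.014 -0.001  0.003] F [-0.223  0.519 -4.132] Frack x,y 0.5555815142093157 0.1002649593450905 w 0.12560056572555187 j [-0.429 -0.062  1.642  0.201  1.711 -0.63 ]
shift units [ 2.378  4.617 11.288] turn units [-4.591 -0.176 -0.01 ]
shift units [ 2.558 -0.142 12.158] turn units [0. 0. 0.]
handle 137 [array([-0.033,  0.011,  0.032]), array([-0.019, -0.004,  0.009]), array([0.126, 0.138, 0.149])]
body 1951 [array([-0.041,  0.011,  0.062]), array([-0.061, -0.012,  0.058]), array([0.005, 0.072, 0.106])]
```

Request:
drive_tool([
  [[0,0,0],[-0.6,-0.02,0],1],
  [[0,0,0],[-1,-0.04,0],1],
  [[0,0,0],[-1,-0.04,0],1],
  [[0,0,0],[-1,-0.04,0],1],
  [[0,0,0],[-1,-0.04,0],1],
  [[0.1,0,0.5],[0,0,0],1],
  [[0.2,0,0.95],[0,0,0],1],
  [[0.2,0,0.95],[0,0,0],1],
  [[0.2,0,0.95],[0,0,0],1],
  [[0.2,0,0.95],[0,0,0],1],
  [[0.2,0,0.95],[0,0,0],1],
  [[0.2,0,0.95],[0,0,0],1],
])

```text
time: 7.9
tool_pos: [0.542, 0.0511, 0.2672]
tool_rot: [-0.648, 0.753, 0.087, -0.076]
contact_force: [0.3, 0.2, -4.1]
gripper_width: 0.128
```

Request:
drive_tool([
  [[0.2,0,0.95],[0,0,0],1],
  [[0.2,0,0.95],[0,0,0],1],
  [[0.2,0,0.95],[0,0,0],1],
  [[0.2,0,0.95],[0,0,0],1],
  [[0.2,0,0.95],[0,0,0],1],
  [[0.2,0,0.9],[0,0,0],1],
  [[0.1,0,0.5],[0,0,0],1],
  [[0,0,0],[0,0,0],1],
  [[0,0,0],[0,0,0],1],
])

```text
time: 8.8
tool_pos: [0.5396, 0.2045, 0.2453]
tool_rot: [-0.647, 0.754, 0.087, -0.075]
contact_force: [0.1, 0.0, -3.3]
gripper_width: 0.126
```

```bash
python3 - <<'E'
from h import *
rep(); p,r=pose()
tp,tr=target(-.009,0,.180,.4); delta(tp,tr)
f=shot("top"); g=shot("scene"); w=shot("wrist")
for f,n in((f,"top"),(g,"scene"),(w,"wrist")):
    P=cloud(f); np.save(f"pics/{n}3.npy",P); cv2.imwrite(f"pics/{n}3.png",f["img"])
    X=P@NX-FACE; Y=P@NY-YC; Z=P[...,2]
    m=(abs(Y)<.09)&(abs(X)<.006)&(Z>.18)&(Z<.225); print(n,"face",m.sum(),np.median(X[m]) if m.any() else 0)
    for sg in(1,-1):
        m=(sg*Y>.10)&(sg*Y<.135)&(X>-.07)&(X<-.025)&(Z>.1)&(Z<.22)
        print(sg,"holder inner",m.sum(),np.percentile(Y[m],[1,5,50,95,99]) if m.sum()>5 else 0)
    m=(Z>.231)&(Z<.245)&(X>-.005)&(X<.03)&(abs(Y)<.22); print("panel top",m.sum(),np.percentile(Y[m],[.5,99.5]) if m.any() else 0,np.percentile(X[m],[1,50,99])if m.any() else 0)
    o,b,e=binpose(); B=(P-o)@b.as_matrix()
    m3=(abs(B[...,0])<.1)&(abs(B[...,1])<.08)&(B[...,2]>.0)&(B[...,2]<.11); print("body",m3.sum(),[np.percentile(B[...,i][m3],[1,50,99]) for i in range(3)] if m3.any() else 0)
cv2.imwrite("pics/c3.png",np.hstack([g["img"][120:420,340:640],w["img"][::2,::2][:,:].copy()[:240].repeat(1,0) if 0 else cv2.resize(w["img"],(400,300))]))
E
```

```text
t 8.8 nose rack mm [-86.417  -0.923 185.646] yaw,tilt,roll [0.001 0.401 0.001] F [ 0.131  0.023 -3.34 ] Frack x,y -0.007054514201403511 -0.13281558622825657 w 0.126035237556637 j [ 0.307 -0.05   1.698 -0.152  1.506  0.087]
shift units [-0.03  -0.243  3.092] turn units [ 0.016  0.006 -0.015]
top face 42 0.00031245225862974735
1 holder inner 103 [0.119 0.121 0.129 0.134 0.134]
-1 holder inner 16 [-0.135 -0.135 -0.131 -0.125 -0.123]
panel top 441 [-0.198  0.039] [-0.001  0.007  0.015]
body 2820 [array([-0.042, -0.004,  0.042]), array([-0.056,  0.009,  0.061]), array([0.002, 0.048, 0.101])]
scene face 493 -0.00021863031469054883
1 holder inner 0 0
-1 holder inner 91 [-0.135 -0.134 -0.127 -0.12  -0.119]
panel top 854 [-0.201  0.109] [-0.001  0.006  0.016]
body 2483 [array([-0.042, -0.011,  0.047]), array([-0.061, -0.011,  0.059]), array([0.003, 0.058, 0.106])]
wrist face 7507 0.00016087631843061945
1 holder inner 3853 [0.119 0.12  0.125 0.134 0.135]
-1 holder inner 2156 [-0.134 -0.132 -0.12  -0.119 -0.119]
panel top 155 [-0.12   0.124] [-0.     0.     0.001]
body 26606 [array([-0.033,  0.03 ,  0.063]), array([-0.057,  0.001,  0.06 ]), array([0.003, 0.077, 0.099])]
```

View pics/c3.png

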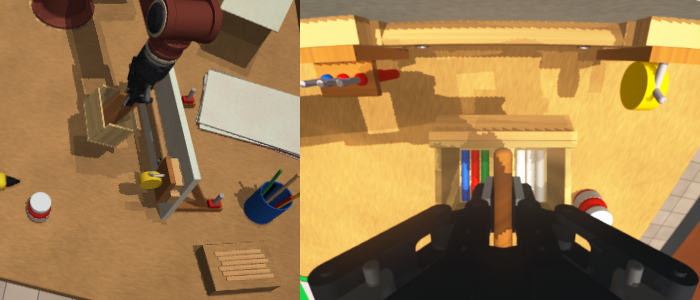

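The picture (scene left, wrist right) shows the bin held front-up in front of the free middle place. The strip at wrist crop px (505,135) is parallel to the cleat at (500,35), and the holders are clear on both sides. I'll refine the lateral centring and cleat height from the same clouds before going in.

```bash
python3 - <<'E'
from h import *
P=np.load("pics/wrist3.npy"); X=P@NX-FACE; Y=P@NY-YC; Z=P[...,2]
o,b,e=binpose(); B=(P-o)@b.as_matrix()
m=(B[...,0]>.035)&(B[...,0]<.07)&(abs(B[...,1])<.08)&(B[...,2]>.06)&(B[...,2]<.11); q=B[m]
(c,sz,a)=cv2.minAreaRect((q[:,:2]*1000).astype(np.float32)); print("strip",m.sum(),c,sz,a,np.percentile(q[:,1],[.5,99.5]),"xmax",np.percentile(q[:,0],99.5))
m=(abs(Y)<.11)&(X>-.016)&(X<-.006)&(Z>.13)&(Z<.18); print("slope top: edge z est",m.sum(),np.median(Z[m]-(-.0178-X[m])*-1), np.median(Z[m]+(.0178+X[m])))
for a in range(8,24,2):
    m=(abs(Y)<.11)&(-X>a/1e3)&(-X<(a+2)/1e3)&(Z>.12)&(Z<.2); print(a,m.sum(),np.percentile(Z[m],[10,50,90]) if m.any() else 0)
for sg in(1,-1):
    m=(sg*Y>.10)&(sg*Y<.13)&(X>-.07)&(X<-.025)&(Z>.1)&(Z<.22); h=np.histogram(Y[m],bins=np.arange(.112,.13,.001) if sg>0 else -np.arange(.112,.13,.001)[::-1]); print(sg,h[0])
E
```

```text
strip 11711 (49.660972595214844, 1.3108711242675781) (29.31475830078125, 120.41041564941406) 0.15794236958026886 [-0.058  0.061] xmax 0.06414238867153271
slope top: edge z est 5764 0.13726571053103795 0.15069606204626035
8 1143 [0.141 0.142 0.143]
10 1162 [0.143 0.144 0.145]
12 1143 [0.145 0.146 0.147]
14 1187 [0.147 0.148 0.149]
16 1267 [0.149 0.15  0.151]
18 1406 [0.148 0.149 0.15 ]
20 1869 [0.131 0.147 0.148]
22 315 [0.121 0.129 0.139]
1 [   0    0    0    0    0    0    0  345 1054  109   42   43  141  385
  156  124  140]
-1 [  39   46   41   43   48   38   44   43  403 1078   81    0    0    0
    0    0    0]
```

Request:
drive_tool([
  [[0,-0.1,0.5],[0,0,0],1],
  [[0,-0.1,0.6],[0,0,0],1],
  [[0,-0.04,0.6],[0,0,0],1],
  [[0,0,0.6],[0,0,0],1],
  [[0,0,0.5],[0,0,0],1],
  [[0,0,0.29],[0,0,0],1],
  [[0,0,0],[0,0,0],1],
  [[0,0,0],[0,0,0],1],
])

```text
time: 9.75
tool_pos: [0.5222, 0.2801, 0.24]
tool_rot: [-0.647, 0.754, 0.088, -0.074]
contact_force: [0.2, -0.3, -2.9]
gripper_width: 0.128
```

```bash
python3 - <<'E'
from h import *
rep(); p,r=pose(); print("down in tool",-r.inv().apply(NZ),"rackx",r.inv().apply(NX))
tp,tr=target(-.009,-.001,.160,.4); delta(tp,tr)
w=shot("wrist"); P=cloud(w); o,b,e=binpose(); B=(P-o)@b.as_matrix(); cv2.imwrite("pics/w4.png",w["img"])
m=(B[...,0]>.05)&(B[...,0]<.07)&(abs(B[...,1])<.05)&(B[...,2]>.065)&(B[...,2]<.085); X=P@NX-FACE
if m.any(): print("strip end X",np.percentile(X[m],[99,99.8]))
m=(abs(P@NY-YC)<.09)&(abs(X)<.006)&(P[...,2]>.19)&(P[...,2]<.225); print("face",m.sum(),np.median(X[m]))
E
```

```text
t 9.75 nose rack mm [ -8.814  -1.003 180.36 ] yaw,tilt,roll [ 0.001  0.402 -0.   ] F [ 0.214 -0.311 -2.907] Frack x,y -0.3507364104005428 -0.1386308366752078 w 0.12804570598160755 j [ 0.437  0.001  1.656 -0.15   1.515  0.217]
down in tool [-0.002  0.988  0.152] rackx [ 0.004 -0.152  0.988]
shift units [-0.002  0.809  0.113] turn units [0.02  0.009 0.002]
face 0 nan
  return _methods._mean(a, axis=axis, dtype=dtype,
  ret = ret.dtype.type(ret / rcount)
```

Request:
drive_tool([
  [[0,0.3,0.05],[0,0,0],1],
  [[0,0.3,0.05],[0,0,0],1],
  [[0,0.2,0.03],[0,0,0],1],
  [[0,0.08,0.012],[0,0,0],1],
  [[0,0.08,0.012],[0,0,0],1],
  [[0,0.08,0.012],[0,0,0],1],
  [[0,0,0],[0,0,0],1],
])

```text
time: 10.5
tool_pos: [0.5222, 0.2803, 0.2137]
tool_rot: [-0.647, 0.754, 0.088, -0.074]
contact_force: [-1.0, 0.4, -3.6]
gripper_width: 0.128
```

```bash
python3 - <<'E'
from h import *
rep()
E
```

```text
t 10.5 nose rack mm [ -8.636  -1.037 154.005] yaw,tilt,roll [ 0.     0.401 -0.   ] F [-0.985  0.4   -3.632] Frack x,y 0.6108243165961068 0.869521820614482 w 0.12800371333139318 j [ 0.437  0.018  1.683 -0.15   1.471  0.224]
```

Request:
drive_tool([
  [[0,0.04,0.006],[0,0,0],1],
  [[0,0.04,0.006],[0,0,0],1],
  [[0,0.04,0.006],[0,0,0],1],
  [[0,0,0],[0,0,0],1],
])

```text
time: 10.9
tool_pos: [0.5221, 0.2803, 0.2106]
tool_rot: [-0.647, 0.754, 0.088, -0.074]
contact_force: [-0.1, 0.4, -3.5]
gripper_width: 0.128
```

Request:
drive_tool([
  [[0,0.04,0.006],[0,0,0],1],
  [[0,0.04,0.006],[0,0,0],1],
  [[0,0,0],[0,0,0],1],
])

```text
time: 11.2
tool_pos: [0.5222, 0.2803, 0.2086]
tool_rot: [-0.647, 0.754, 0.088, -0.074]
contact_force: [0.3, -0.0, -2.4]
gripper_width: 0.13
```

```bash
python3 - <<'E'
from h import *
rep()
E
```

```text
t 11.2 nose rack mm [ -8.587  -1.043 148.946] yaw,tilt,roll [ 0.     0.401 -0.   ] F [ 0.315 -0.044 -2.353] Frack x,y -0.11389598655986198 -0.29687860197128507 w 0.12950320418819417 j [ 0.437  0.022  1.688 -0.15   1.463  0.225]
```

Request:
drive_tool([
  [[0,0.04,0.006],[0,0,0],1],
  [[0,0.04,0.006],[0,0,0],1],
  [[0,0,0],[0,0,0],1],
])

```text
time: 11.5
tool_pos: [0.5224, 0.2807, 0.2074]
tool_rot: [-0.648, 0.753, 0.088, -0.074]
contact_force: [0.1, 2.2, -0.2]
gripper_width: 0.132
```

```bash
python3 - <<'E'
from h import *
rep()
E
```

```text
t 11.5 nose rack mm [ -8.144  -1.445 147.827] yaw,tilt,roll [-0.     0.4   -0.001] F [ 0.071  2.249 -0.185] Frack x,y 2.1755293757387695 -0.5753476644379873 w 0.13161496526167896 j [ 0.438  0.023  1.689 -0.149  1.459  0.226]
```

Request:
drive_tool([
  [[0,0.033,0.046],[0,0,0],1],
  [[0,0.033,0.046],[0,0,0],1],
  [[0,0.033,0.046],[0,0,0],1],
  [[0,0,0],[0,0,0],1],
])

```text
time: 11.9
tool_pos: [0.5218, 0.2837, 0.2042]
tool_rot: [-0.648, 0.753, 0.088, -0.074]
contact_force: [-0.2, 1.5, 0.7]
gripper_width: 0.132
```

```bash
python3 - <<'E'
from h import *
rep()
E
```

```text
t 11.9 nose rack mm [ -5.121  -1.523 144.577] yaw,tilt,roll [-0.     0.4   -0.002] F [-0.201  1.528  0.727] Frack x,y 1.5343160961053453 -0.14792168689985422 w 0.13194015732578374 j [ 0.443  0.027  1.69  -0.149  1.455  0.232]
```

Sliding down the groove slope with light contact; continuing.

Request:
drive_tool([
  [[0,0.033,0.046],[0,0,0],1],
  [[0,0.033,0.046],[0,0,0],1],
  [[0,0,0],[0,0,0],1],
])

```text
time: 12.2
tool_pos: [0.5214, 0.2852, 0.2026]
tool_rot: [-0.647, 0.754, 0.088, -0.074]
contact_force: [-0.3, -0.2, 4.1]
gripper_width: 0.128
```

```bash
python3 - <<'E'
from h import *
rep()
E
```

```text
t 12.2 nose rack mm [ -3.682  -1.479 142.965] yaw,tilt,roll [-0.     0.402 -0.001] F [-0.298 -0.18   4.123] Frack x,y -0.1085054226994361 0.3307007284892453 w 0.12840571809827464 j [ 0.446  0.03   1.69  -0.15   1.453  0.236]
```

Nose at (-3.7, 143.0) mm. For a fully seated strip at 0.4 rad the geometry gives (-3.9, home+0.4), so home is z ≈ 142.6 mm. This agrees with the visual cleat edge at 151 mm. Now I rotate the front down about the nose to just above the roller rest.

```bash
cat >> h.py <<'E'
ZH=.1426
def seat(t,ny=-.0015):
    c,s=np.cos(t),np.sin(t); x=-(3*c+3*s)/1e3; lx=x+(-3*c-3*s)/1e3; z=ZH-.003+(-.006-lx)-(-3*c+3*s)/1e3
    return x,ny,z,t
E
python3 - <<'E'
from h import *
print(seat(.4),seat(.3),seat(0))
ts=[.402,.37,.34,.31,.285]
for a,b in zip(ts,ts[1:]):
    p,r=target(*seat(a)); tp,tr=target(*seat(b)); delta(tp,tr,p,r)
rep()
E
```

```text
(np.float64(-0.003931438008934607), -0.0015, np.float64(0.14305780397295192), 0.4) (np.float64(-0.0037525700873608367), -0.0015, np.float64(0.14308458902211446), 0.3) (np.float64(-0.003), -0.0015, np.float64(0.1426), 0)
shift units [-0.     0.057 -0.066] turn units [ 0.367  0.001 -0.001]
shift units [-0.     0.054 -0.061] turn units [ 0.344  0.001 -0.001]
shift units [-0.     0.054 -0.061] turn units [ 0.344  0.001 -0.001]
shift units [-0.     0.046 -0.051] turn units [ 0.286  0.001 -0.001]
t 12.2 nose rack mm [ -3.682  -1.479 142.965] yaw,tilt,roll [-0.     0.402 -0.001] F [-0.298 -0.18   4.123] Frack x,y -0.1085054226994361 0.3307007284892453 w 0.12840571809827464 j [ 0.446  0.03   1.69  -0.15   1.453  0.236]
```

Request:
drive_tool([
  [[0,0.028,-0.033],[0.18,0,0],1],
  [[0,0.028,-0.033],[0.18,0,0],1],
  [[0,0.027,-0.03],[0.17,0,0],1],
  [[0,0.027,-0.03],[0.17,0,0],1],
  [[0,0,0],[0,0,0],1],
])

```text
time: 12.7
tool_pos: [0.5222, 0.2817, 0.2002]
tool_rot: [-0.67, 0.733, 0.086, -0.076]
contact_force: [-0.8, 1.9, 5.7]
gripper_width: 0.129
```

Request:
drive_tool([
  [[0,0.027,-0.03],[0.17,0,0],1],
  [[0,0.027,-0.03],[0.17,0,0],1],
  [[0,0,0],[0,0,0],1],
])

```text
time: 13.0
tool_pos: [0.5226, 0.2801, 0.199]
tool_rot: [-0.681, 0.723, 0.084, -0.078]
contact_force: [-0.8, 2.0, 5.6]
gripper_width: 0.128
```

```bash
python3 - <<'E'
from h import *
rep()
E
```

```text
t 13.0 nose rack mm [ -3.579  -1.514 142.925] yaw,tilt,roll [-0.001  0.31  -0.001] F [-0.778  2.009  5.595] Frack x,y 2.1327154372228763 0.30577219220023977 w 0.12777404329565958 j [ 0.395  0.008  1.713 -0.061  1.427  0.174]
```

Request:
drive_tool([
  [[0,0.02,-0.022],[0.13,0,0],1],
  [[0,0.02,-0.022],[0.13,0,0],1],
  [[0,0,0],[0,0,0],1],
])

```text
time: 13.3
tool_pos: [0.5229, 0.279, 0.198]
tool_rot: [-0.689, 0.716, 0.084, -0.079]
contact_force: [0.0, 1.0, 4.7]
gripper_width: 0.129
```

```bash
python3 - <<'E'
from h import *
rep(); s=manip.state(); print(s["ft_torque"])
w=shot("wrist"); g=shot("scene"); cv2.imwrite("pics/c5.png",np.hstack([cv2.resize(g["img"][180:330,380:580],(400,300)),cv2.resize(w["img"],(400,300))]))
E
```

```text
t 13.3 nose rack mm [ -3.49   -1.487 142.866] yaw,tilt,roll [-0.     0.287 -0.001] F [0.016 0.963 4.719] Frack x,y 0.934507937298704 -0.23253891150177564 w 0.12910614635255072 j [ 0.383  0.004  1.719 -0.038  1.422  0.159]
[ 0.515  0.346 -0.149]
```

View pics/c5.png

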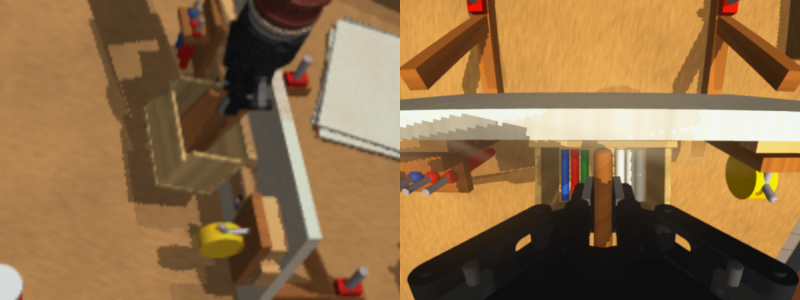

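Seated at tilt 0.287 with light load. The view shows the bin between the holders and nothing else touched. I relax the preload, release and let it rest on the roller.

Request:
drive_tool([
  [[0,-0.04,0],[0,0,0],1],
  [[0,0,0],[0,0,0],0.7],
  [[0,0,0],[0,0,0],0.4],
  [[0,0,0],[0,0,0],0],
  [[0,0,0],[0,0,0],-0.2],
  [[0,0,0],[0,0,0],-0.2],
  [[0,0,0],[0,0,0],-0.2],
  [[0,0,0],[0,0,0],-0.2],
])

```text
time: 14.2
tool_pos: [0.5225, 0.2792, 0.1983]
tool_rot: [-0.689, 0.716, 0.084, -0.079]
contact_force: [-0.4, 0.4, -0.3]
gripper_width: 0.604
```

Request:
drive_tool([
  [[0,-0.4,0],[0,0,0],-0.2],
  [[0,-0.8,0],[0,0,0],-0.2],
  [[0,-0.8,0],[0,0,0],-0.2],
  [[0,0,-0.6],[0,0,0],0.6],
  [[0,0,-0.6],[0,0,0],1],
  [[0,0,0],[0,0,0],1],
  [[0,0,0],[0,0,0],1],
  [[0,0,0],[0,0,0],1],
  [[0,0,0],[0,0,0],1],
])

```text
time: 15.1
tool_pos: [0.5285, 0.2519, 0.2487]
tool_rot: [-0.689, 0.716, 0.083, -0.08]
contact_force: [0.0, -0.1, 0.2]
gripper_width: -0.003
```

```bash
python3 - <<'E'
from h import *
p,r=pose(); s=manip.state(); print(s["time"],p,rackpt(p)*1e3,s["contact_force"],s["gripper_width"]); print(r.as_matrix())
# wrist cloud
for n in("wrist","top","scene"):
    P=cloud(shot(n)); np.save(f"pics/{n}6.npy",P); X=P@NX-FACE; Y=P@NY-YC; Z=P[...,2]
    C=np.stack([X,Y,Z],-1)
    for t in(.2,.24,.27,.3):
        b=R.from_euler("y",t).as_matrix(); x,y,z,_=seat(t,0); B=(C-(np.array([x,y,z])-b@NOSE))@b
        m=(abs(B[...,0])<.036)&(abs(B[...,1])<.012)&(B[...,2]>.125)&(B[...,2]<.155)
        if m.sum()>10:
            k=np.polyfit(B[...,0][m],B[...,2][m],1); print(n,t,m.sum(),"handle x",np.percentile(B[...,0][m],[1,99]),"y",np.percentile(B[...,1][m],[2,50,98]),"z",np.median(B[...,2][m]),"slope",k)
E
```

```text
15.1 [0.529 0.252 0.249] [-73.842  -0.524 248.726] [ 0.01  -0.061  0.22 ] -0.0030350772653951223
[[ 0.973  0.009 -0.229]
 [ 0.229 -0.037  0.973]
 [ 0.001 -0.999 -0.038]]
wrist 0.2 2798 handle x [-0.023  0.035] y [-0.006  0.     0.006] z 0.1424988594520881 slope [-0.077  0.143]
wrist 0.24 2894 handle x [-0.026  0.035] y [-0.006  0.     0.006] z 0.14030659188634217 slope [-0.038  0.14 ]
wrist 0.27 2905 handle x [-0.028  0.033] y [-0.006  0.     0.006] z 0.13862655268981194 slope [-0.009  0.138]
wrist 0.3 2905 handle x [-0.029  0.032] y [-0.006  0.     0.006] z 0.13686973899078675 slope [0.021 0.137]
top 0.2 37 handle x [-0.032 -0.01 ] y [-0.004  0.005  0.008] z 0.13376529190755454 slope [-0.104  0.131]
top 0.24 31 handle x [-0.034 -0.012] y [-0.004  0.005  0.008] z 0.1312784282011075 slope [-0.162  0.127]
top 0.27 24 handle x [-0.036 -0.017] y [-0.003  0.004  0.008] z 0.13007252583645457 slope [-0.204  0.125]
top 0.3 17 handle x [-0.036 -0.018] y [-0.002  0.004  0.008] z 0.12877406912057401 slope [-0.189  0.123]
scene 0.2 210 handle x [-0.029  0.035] y [-0.008 -0.004  0.005] z 0.1407887117226022 slope [0.    0.139]
scene 0.24 195 handle x [-0.031  0.033] y [-0.008 -0.004  0.005] z 0.1392146730928083 slope [0.022 0.137]
scene 0.27 182 handle x [-0.033  0.031] y [-0.008 -0.004  0.005] z 0.13780343575532317 slope [0.027 0.136]
scene 0.3 168 handle x [-0.035  0.029] y [-0.008 -0.004  0.005] z 0.1362388443950661 slope [0.043 0.135]
```

The wrist depth puts the handle centred (y = 0.0 ± 0.5 mm) and the bin resting at about 0.27-0.28 rad, as described for "strip down, on the roller". Now I press near the divider's front end with shut fingers.

Request:
drive_tool([
  [[0,0.3,0.12],[0,0,0],1],
  [[0,0.2,0],[0,0,0],1],
  [[0,0.08,0],[0,0,0],1],
  [[0,0.06,0],[0,0,0],1],
  [[0,0,0],[0,0,0],1],
])

```text
time: 15.75
tool_pos: [0.5282, 0.2542, 0.2335]
tool_rot: [-0.689, 0.716, 0.083, -0.079]
contact_force: [-0.7, 0.4, 0.7]
gripper_width: 0.004
```

Request:
drive_tool([
  [[0,0.06,0],[0,0,0],1],
  [[0,0,0],[0,0,0],1],
])

```text
time: 15.95
tool_pos: [0.5286, 0.254, 0.233]
tool_rot: [-0.689, 0.716, 0.084, -0.079]
contact_force: [-1.6, -1.5, 4.9]
gripper_width: -0.004
```

Request:
drive_tool([
  [[0,0.06,0],[0,0,0],1],
  [[0,0,0],[0,0,0],1],
])

```text
time: 16.15
tool_pos: [0.529, 0.2538, 0.2326]
tool_rot: [-0.689, 0.716, 0.084, -0.078]
contact_force: [-2.8, -3.2, 8.0]
gripper_width: -0.005
```

Request:
drive_tool([
  [[-0.05,0.06,0],[0,0,0],1],
  [[0,0,0],[0,0,0],1],
])

```text
time: 16.35
tool_pos: [0.5288, 0.2536, 0.2324]
tool_rot: [-0.689, 0.716, 0.085, -0.077]
contact_force: [-1.1, -2.0, 10.4]
gripper_width: 0.005
```

Request:
drive_tool([
  [[-0.03,0.06,-0.03],[0,0,0],1],
  [[0,0,0],[0,0,0],1],
])

```text
time: 16.55
tool_pos: [0.5289, 0.2526, 0.2316]
tool_rot: [-0.689, 0.716, 0.086, -0.076]
contact_force: [0.1, -2.9, 11.5]
gripper_width: 0.001
```

```bash
python3 - <<'E'
from h import *
p,r=pose(); s=manip.state(); print(s["time"],rackpt(p)*1e3,s["contact_force"]@NX,s["contact_force"]@NY,s["contact_force"][2])
E
```

```text
16.55 [-73.237  -1.048 231.563] -2.805476812841624 0.5303026897942599 11.54318826439833
```

Request:
drive_tool([
  [[-0.01,0.06,-0.03],[0,0,0],1],
  [[0,0,0],[0,0,0],1],
])

```text
time: 16.75
tool_pos: [0.5292, 0.251, 0.2301]
tool_rot: [-0.688, 0.716, 0.086, -0.076]
contact_force: [1.4, -5.0, 10.1]
gripper_width: -0.0
```

Request:
drive_tool([
  [[-0.01,0.06,-0.03],[0,0,0],1],
  [[0,0,0],[0,0,0],1],
])

```text
time: 16.95
tool_pos: [0.5294, 0.2496, 0.2283]
tool_rot: [-0.688, 0.717, 0.086, -0.076]
contact_force: [2.6, -6.4, 10.7]
gripper_width: -0.002
```

Request:
drive_tool([
  [[-0.01,0.06,-0.03],[0,0,0],1],
  [[0,0,0],[0,0,0],1],
])

```text
time: 17.15
tool_pos: [0.5274, 0.25, 0.2241]
tool_rot: [-0.689, 0.716, 0.084, -0.078]
contact_force: [-0.6, 0.2, -0.7]
gripper_width: -0.004
```

The force collapsed, so it has snapped past. I back off a little and check.

Request:
drive_tool([
  [[0,-0.8,-0.3],[0,0,0],1],
  [[0,-1,-0.4],[0,0,0],1],
  [[0,-1,-0.4],[0,0,0],1],
  [[0,0,0],[0,0,0],1],
  [[0,0,0],[0,0,0],1],
])

```text
time: 17.65
tool_pos: [0.532, 0.2262, 0.2936]
tool_rot: [-0.689, 0.716, 0.084, -0.079]
contact_force: [0.1, -0.5, -0.9]
gripper_width: -0.0
```

```bash
cat > chk.py <<'E'
from h import *
import sys
for n in("wrist","scene"):
    f=shot(n); P=cloud(f); cv2.imwrite(f"pics/{n}{sys.argv[1]}.png",f["img"]); X=P@NX-FACE; Y=P@NY-YC; C=np.stack([X,Y,P[...,2]],-1)
    x,y,z,_=seat(0,0); B=C-(np.array([x,y,z])-NOSE)
    m=(abs(B[...,0])<.036)&(abs(B[...,1])<.012)&(B[...,2]>.13)&(B[...,2]<.155)
    if m.sum()>10: print(n,m.sum(),"handle x",np.percentile(B[...,0][m],[1,99]),"y",np.percentile(B[...,1][m],[2,50,98]),"z",np.median(B[...,2][m]),"slope",np.polyfit(B[...,0][m],B[...,2][m],1)[0],"yaw",np.polyfit(B[...,0][m],B[...,1][m],1)[0])
    m=(abs(B[...,1])<.065)&(abs(B[...,0])<.045)&(B[...,2]>.06)&(B[...,2]<.115); print("rims x,y",m.sum(),np.percentile(B[...,0][m],[1,99]),np.percentile(B[...,1][m],[.5,99.5]))
    for nm,xa,xb,za,zb in(("back rim",.030,.041,.09,.11),("front rim",-.041,-.03,.06,.08)):
        m=(abs(B[...,1])<.05)&(B[...,0]>xa)&(B[...,0]<xb)&(B[...,2]>za)&(B[...,2]<zb)
        if m.sum()>10: print(nm,m.sum(),"top z",np.percentile(B[...,2][m],[50,90]),"roll slope",np.polyfit(B[...,1][m],B[...,2][m],1)[0])
    if n=="scene": a=cv2.resize(f["img"][180:330,380:580],(400,300))
    else: w=cv2.resize(f["img"],(400,300))
cv2.imwrite(f"pics/c{sys.argv[1]}.png",np.hstack([a,w]))
E
python3 chk.py 7
```

```text
wrist 1784 handle x [-0.031  0.033] y [-0.006 -0.     0.006] z 0.13815741547858068 slope -0.003647769019116836 yaw -0.0010818183138844894
rims x,y 5362 [-0.039  0.045] [-0.06  0.06]
back rim 1321 top z [0.099 0.1  ] roll slope -6.25695844422261e-05
front rim 818 top z [0.068 0.07 ] roll slope -0.002948698340934283
scene 146 handle x [-0.034  0.031] y [-0.008 -0.004  0.004] z 0.13886558443094632 slope 0.002443387870544137 yaw -0.0016168857102937697
rims x,y 1105 [-0.04   0.044] [-0.063  0.06 ]
back rim 89 top z [0.1   0.103] roll slope -0.006151120540509405
front rim 129 top z [0.07  0.073] roll slope -0.01545824846931328
```

View pics/c7.png

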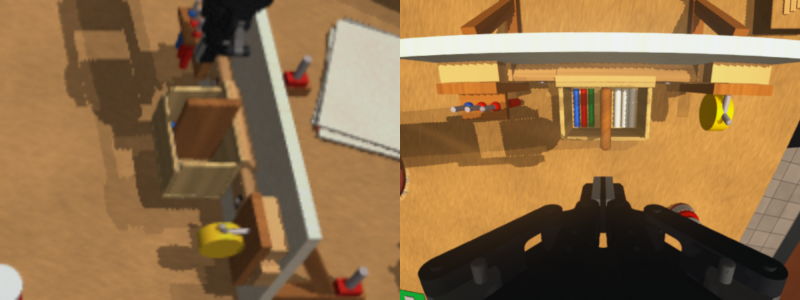

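The picture shows the bin hanging level between the holders at scene crop px (195,150). Handle slope is about 0 rad, yaw error 0.001, y offset 0.0 mm and rim heights are on the home values. The tool is clear of everything, so I hand in.

```bash
python3 -c "
from plant import manip
print(manip.job_done()); s=manip.state(); print(s['time'],s['contact_force'])"
```

```text
the job is handed in; nothing more can be done
None
the job is handed in; nothing more can be done
```

The bin is hanging in the middle place, level and centred, and I handed the job in at about 17.8 s of the 54 s allowed.

**What I did:** I pinched the bin by its handle, lifted it and tilted it 0.4 rad front-up. I felt for the cleat and first touched it with the nose at about 148 mm. From there I slid the strip down into the groove; home came out at about 142.6 mm, roughly 4.6 mm above the lowest setting. I then lowered the front, let go with the bin resting on the roller at about 0.27 rad, and pressed near the divider's front end with shut fingers. It snapped past at about 11–12 N.

**Last checks:**
- **Level and centred:** wrist depth showed the handle level to about 0.004 rad, yaw to about 0.001 rad, and centred within about 0.5 mm. The front and back rims were within about 2 mm of the home height.
- **Forces:** the most I read was about 12 N at the wrist. Rack load was never measured; I estimate 25 N at most in the groove.
- **Clearance:** the tool was clear of the bin at hand-in.

**What disagreed or went unchecked:**
- The scene camera put the handle about 4 mm to one side and its front rim slope read 0.015 rad. It sees the divider mostly from one side with few points, so I trusted the wrist view.
- I did not read the catch lift directly. I inferred the snap from the force dropping to zero and the bin sitting at home height.
- I did not re-measure the other objects; no contact with any of them was seen.

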